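Re-zero the lab bench air throttle

TASK

Set up the bench air line: first slide the grip of the flow slider along its track until its middle is level with the steel pointer clipped to the track's edge. Then turn the throttle valve's handwheel clockwise (seen from above) by its upright crank handle until it is fully shut against its stop, and back it off counterclockwise by exactly two full turns. Finish still gripping the crank handle between the fingers, holding the wheel still there, and do not disturb the other things on the bench.

Things in the scene. Friction and masses are not known exactly. Their poses are not given: they have to be found in the camera images.
- flow_grip (a point): Centre of the flow slider's black block-shaped grip: 28 mm wide across the track, 20 mm along it, 40 mm tall, its underside 14.5 mm and its top 54.5 mm above the bench. It slides along the y axis of this frame on a straight aluminium track (40 mm wide, 180 mm long, 14 mm high, fixed to the bench); 130 mm of travel; about 1.5 N moves it and it stays where it is left. The track may be on either side of the bench.
- pointer_tip (a point): Tip of the small steel pointer clip fixed on the far (+x) long edge of the slider's track (12 x 12 mm, 17 mm high, its thin tip reaching in to 5 mm from the track's edge). Same axes as the track: y runs along the track. The grip is level with it when the grip's centre has the same y in this frame (the tip lies 15 mm to +x of the track's centre line). It lies 30 mm or more along +y from where the grip starts, short of the track's end.
- hub (a point): Middle of the top of the handwheel's hub, on the valve's vertical turning axis, 70 mm above the bench. The wheel is a bare aluminium ring of 112 mm outer diameter with three spokes, its top 68 mm above the bench, on a brass valve body on a 90 mm square steel foot fixed to the bench.
- crank: Upright black cylindrical crank handle on the handwheel's rim, 22 mm in diameter, 56 mm tall; origin at its centre, 100 mm above the bench (it spans 72 to 128 mm), 50 mm from the wheel's axis. It spins freely on its own pin, so it can stay gripped, from above and without turning the gripper, while it is carried round in a circle about the hub.
- wheel (a joint): Opening angle of the handwheel in rad: 0 = shut against its stop, growing counterclockwise seen from above (opening), several turns in all, about 12.57 = two full turns open. It starts 0.35 to 0.8 turns open. It takes about 0.2 N m, that is 4 N at the handle, and stays where it is left.
- dropper: small amber dropper bottle, 32 mm across, 70 mm tall, stands between the valve and the slider; loose, to be left alone; origin at the centre of its underside
- petri: pale, flat petri dish, 90 mm across, 14 mm high; loose, to be left alone; origin at the centre of its underside
- beaker: glass beaker, 60 mm across, 75 mm tall; loose, to be left alone; origin at the centre of its underside
- slidebox: wooden microscope slide box, 40 x 100 x 32 mm; loose, to be left alone; origin at the centre of its underside
- dish: small white ceramic bowl, 80 mm across, 25 mm high; loose, to be left alone; origin at the centre of its underside
- rack: wooden test-tube rack, 60 x 208 mm, about 100 mm tall with its tubes; loose, to be left alone; origin at the centre of its underside
Not all that is in view belongs to the job. Of the things that look like the part that bears flow_grip, the smaller one is meant.

How it is judged:
On the way, in this order (a step that is already met when the one before it is completed fails the run):
1. the flow slider's grip is level with the pointer (y of flow_grip in the frame of pointer_tip between -0.006 and 0.006 m and value of joint wheel above 1.5 rad), for 0.2 s.
2. the handwheel is shut against its stop (value of joint wheel below 0.08 rad), for 0.1 s.
At the end, for the whole second after the job is handed in: The wheel stands still two full turns (12.57 rad, within 0.2 rad) open from its stop, with the crank handle gripped between the fingers (more than 2 N, the grasp point within 16 mm of the handle's axis), and the slider's grip is within 6 mm of level with the pointer (y of flow_grip in the frame of pointer_tip between -0.006 and 0.006 m and value of joint wheel between 12.366 and 12.766 rad and velocity of joint wheel between -0.1 and 0.1 rad/s and contact force between the fingers and crank above 2 N and horizontal distance between the grasp point and crank below 0.016 m and distance between the grasp point and crank below 0.045 m); the arm keeps its last pose, push and grip.
It fails at once if another thing on the bench is pushed more than 25 mm (distance of any of dropper, petri, beaker, slidebox, dish, rack from where it was at the start of the episode above 0.025 m).
It fails at once if another thing on the bench is knocked over (angle between any of dropper, petri, beaker, slidebox, dish, rack's own z axis and vertical above 0.5 rad).
It also fails if it takes over 72 s, if anything falls off the work surface, if the arm or the gripper's body presses on something with over 40 N, if the wrist force passes 120 N, or if a joint passes its speed limit or range.

ROBOT

A 7-joint arm with a two-finger parallel gripper is mounted at the origin on the work surface. World frame = base frame: x ahead of the robot, y to its left, z up, the work surface at z = 0. Lengths are in m, angles in rad, forces in N, time in s.
With the tool pointing down it reaches from about 0.425 to 0.825 m from the base axis. Payload 3.6 kg.
Tool frame: the origin (TCP) lies on the front face of the gripper's body, between the roots of the fingers; the fingertips stand 73 mm ahead of it and the grasp point (between the pads) lies 54 mm ahead of it; z points along the fingers, y is the line along which they close (so a half turn about z gives the same grasp; the last joint's range is limited). The gripper opens to 85 mm and grips with 20 to 120 N. Pads are 22 mm wide; open, the fingers measure 114 mm over their backs; the gripper's body (76 mm by 85 mm) begins 54 mm behind the grasp point. The pads swing forward as they close: fully open they stand 13 mm farther back than shut.
Start: joints at [1.29, 0.615, -0.013, 1.423, 0.008, 1.103, -0.04], TCP at [0.163, -0.629, 0.304] pointing down, gripper open.
Joint ranges: [-3.12, 3.12], [-0.3, 2.06], [-1.34, 1.32], [0.26, 2.42], [-1.36, 4.5], [0.01, 1.98], [-2.84, 2.84]. Speed limits (rad/s): [2.79, 2.79, 3.14, 3.14, 3.14, 3.14, 3.14].

INTERFACE

Orientations are given as a unit quaternion [w, x, y, z].
In Python, from station import ctrl gives the robot as it stands.
- The arm moves only by the tool step_arm, never from a script. Its argument "plan" is a list of rows, each an object of numbers: "tx", "ty", "tz": the shift along the world's x, y, z in cm; "turn": the turn about the world's z in rad; "gripper": the opening in per cent of the stroke, from 0 (shut) to 100 (fully open). In form: [{"tx": .., "ty": .., "tz": .., "turn": .., "gripper": ..}, ...]. A call has 1 to 10 rows; each row shifts and turns the commanded pose from where the row before left it; what a row does not reach is not made up. A row lasts 1/12 s, in which the tool goes at most 41.7 mm and 7.16 degrees, less where a joint would pass 70% of its speed; a pose out of reach is approached as far as the arm can. A call with a gripper value outside its range is refused whole. The fingers move at their own pace and stop on an object; the grip force is fixed at half the most. Time passes only in rows, so rows that do not move let the fingers close. It gives the time, the measured TCP pose, the force, the opening and the grip force at its end, in the units of the state.
- ctrl.get_obs(): the state, without advancing time (a new reading comes with each control period).
- ctrl.read_camera(name): name is "scene" or "top"; returns the picture (480x640x3 uint8, red, green, blue); there is no depth.
- ctrl.get_calibration(name): a dict with "intrinsics" (3x3 intrinsics, pixels), "rvec" (rotation vector, rad) and "tvec" (3), from world to camera coordinates, as OpenCV has them. Camera axes: x right, y down, z forward; pixel columns grow to the right and rows downward; lengths in m; the calibration is good to about 2 mm. A picture is of the moment at which its call begins. get_calibration takes no time and is no camera call.
- ctrl.finish_job(): hands the job in; it is judged then, once.
Trained networks look in the newest picture that a camera, given by its name, has taken for a name from the list of things; names that differ only in an ending like _2 or _b are one class to them, and where a whole thing is asked for, a point or a joint stands for the part that bears it (a point fixed in the world has none). Each returns a list of dicts, best first, with "p" (0 to 1); they miss things now and then, are a little off and sometimes report something else, mostly with a low value. They report only what shows in the picture. A call takes as long as a camera call. They do not tell look-alikes from the thing itself.
- ctrl.boxes_of(target, camera): "rect" ([centre column, centre row, width, height] in pixels, round what is visible of it).
The state is a dict: "time": time; "qpos": joint angles; "qvel": joint speeds; "tau": joint torques, N m; "eef_pos": TCP position; "ee_rot": TCP orientation; "contact_force": force on the tool from outside, world axes, zero at the start; "moment": the same for the moment, N m; "grip_width": finger opening in m; "grip_force": force on a finger pad.
Only numpy, scipy, OpenCV 4.12 (cv2) and the standard library are available. Lean on these libraries where they do the work, as an engineer would, in place of code of your own. Each camera call takes 0.05 s, during which the arm holds its last target. There are 200 camera calls.

## Working session

There is one attempt and no reset: what is moved stays moved. The work goes in short steps, Python scripts to look and compute and a tool call to move; the robot and the scene stay as the last step left them, time stands still between calls to the robot, and variables do not carry over. Pictures are saved under pics/ and viewed, at most 10 in all, crops included, and the job is handed in when it is done.

Besides the shell and the picture viewer there is one more tool, called as name(argument=value, ...), one argument or row to a line, values as JSON. step_arm: Moves the arm, as the interface text tells. Its arguments: {"type":"object","properties":{"plan":{"type":"array","items":{"type":"object","properties":{"tx":{"type":"number"},"ty":{"type":"number"},"tz":{"type":"number"},"turn":{"type":"number"},"gripper":{"type":"number"}}}}},"required":["plan"]}

```bash
mkdir -p pics
cat > h.py <<'E'
from station import ctrl
import numpy as np, cv2
def cal(n):
    c=ctrl.get_calibration(n); K=np.array(c["intrinsics"],float); R=cv2.Rodrigues(np.array(c["rvec"],float))[0]; t=np.array(c["tvec"],float).ravel()
    return K,R,t
def ray(n,u,v,z):
    K,R,t=cal(n); d=R.T@np.linalg.solve(K,[u,v,1.]); o=-R.T@t
    return o+d*(z-o[2])/d[2]
def proj(n,p):
    K,R,t=cal(n); q=K@(R@np.array(p,float)+t); return q[:2]/q[2]
E
python3 - <<'E'
from h import *
for n in("scene","top"):
    cv2.imwrite(f"pics/{n}0.png",ctrl.read_camera(n)[:,:,::-1])
    K,R,t=cal(n); print(n,-R.T@t, K[0,0])
    for k,z in(("flow_grip",.0345),("pointer_tip",.017),("hub",.07),("crank",.1),("dropper",.035),("beaker",.04),("rack",.05),("petri",.01),("slidebox",.03),("dish",.02)):
        for b in ctrl.boxes_of(k,n)[:3]:
            if b["p"]>.2: print(k,round(b["p"],2),np.round(b["rect"]),ray(n,*b["rect"][:2],z).round(3))
print(ctrl.get_obs())
E
```

```text
scene [ 1.27210134 -0.4170319   0.72137346] 481.8317925977832
flow_grip 0.79 [376. 240.   8.  20.] [0.589 0.145 0.034]
flow_grip 0.77 [353. 185.  10.  20.] [0.361 0.238 0.034]
pointer_tip 0.44 [406. 240.   8.  10.] [0.609 0.219 0.017]
hub 0.55 [200. 254.  54.  59.] [ 0.465 -0.227  0.07 ]
crank 0.67 [197. 236.  17.  29.] [ 0.439 -0.221  0.1  ]
dropper 0.61 [311. 247.  18.  32.] [0.53  0.006 0.035]
beaker 0.87 [313. 199.  24.  34.] [0.37  0.108 0.04 ]
beaker 0.52 [199. 235.  14.  32.] [ 0.36  -0.197  0.04 ]
petri 0.72 [372. 317.  46.  38.] [0.759 0.012 0.01 ]
slidebox 0.56 [461. 264.  50.  33.] [0.751 0.256 0.03 ]
dish 0.85 [224. 234.  34.  24.] [ 0.362 -0.137  0.02 ]
dish 0.35 [313. 246.  15.  30.] [0.513 0.022 0.02 ]
top [0.41049462 0.01694307 1.17904043] 598.7465401534599
flow_grip 0.68 [258. 238.  11.  18.] [0.584 0.142 0.034]
flow_grip 0.5 [457. 290.  64.  61.] [ 0.49  -0.242  0.034]
pointer_tip 0.51 [215. 233.   9.  12.] [0.594 0.228 0.017]
hub 0.61 [456. 292.  59.  65.] [ 0.484 -0.232  0.07 ]
hub 0.3 [407. 354.  44.  43.] [ 0.368 -0.141  0.07 ]
crank 0.57 [456. 316.  18.  16.] [
[... 439 characters left out ...]
9051757,  0.6149255 , -0.01263189,  1.42341683,  0.00807849,
        1.10338595, -0.04041018]), 'qvel': array([ 8.87241712e-04,  1.19969237e-03,  3.94341707e-06, -1.28949355e-04,
        2.37016508e-03,  9.74788401e-05, -5.06670673e-04]), 'tau': array([-6.63369083e-04, -4.69126010e+01,  2.59020701e-01, -1.71344626e+01,
        1.00793617e-02,  1.81528809e-03,  5.57940467e-06]), 'eef_pos': array([ 0.1632245 , -0.62914422,  0.30387496]), 'ee_rot': array([-4.80113843e-05,  9.91957262e-01,  1.26573245e-01,  3.01893325e-05]), 'contact_force': array([-0.01587774, -0.30661406,  0.11092142]), 'moment': array([0.03974676, 0.00279414, 0.01362985]), 'grip_force': 0.0, 'grip_width': 0.08547044468078369}
```

View pics/top0.png

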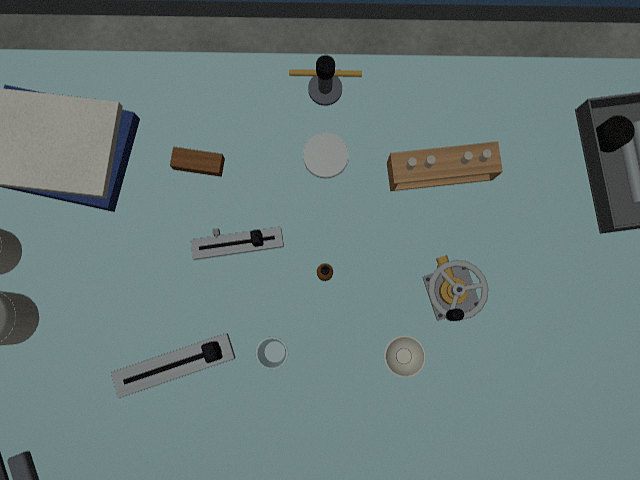

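View pics/scene0.png

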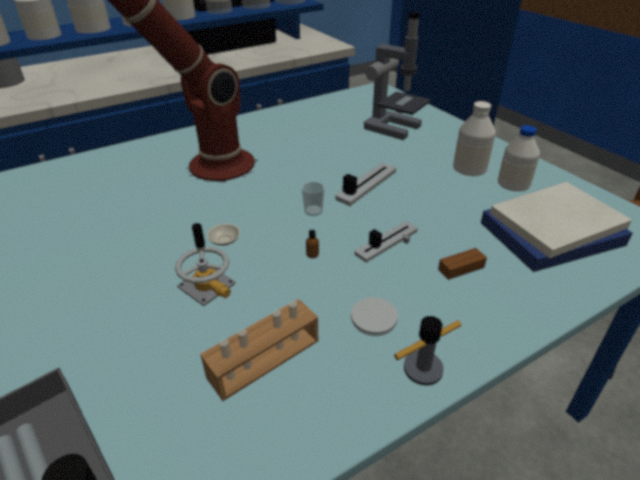

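The top view shows the smaller slider (track about (191–283, 228–260)) with its grip near (257,238) and pointer at (216,232). The larger slider at lower left is the look-alike. The handwheel hub is near (459,290) and the crank near (455,315). I'll zoom in on both.

Run:
```python
from h import *
im=cv2.imread("pics/top0.png")
a=cv2.resize(im[215:275,180:300],None,fx=6.6,fy=6.6,interpolation=cv2.INTER_CUBIC)[:,:790]
b=cv2.resize(im[250:330,415:500],None,fx=3,fy=3,interpolation=cv2.INTER_CUBIC)
s=cv2.imread("pics/scene0.png")
c=cv2.resize(s[215:265,345:425],None,fx=3,fy=3,interpolation=cv2.INTER_CUBIC)
d=cv2.resize(s[215:295,165:240],None,fx=2.3,fy=2.3,interpolation=cv2.INTER_CUBIC)
out=np.zeros((396+200,800,3),np.uint8)
out[:a.shape[0],:a.shape[1]]=a
out[396:596,:255]=b[40:240]; out[396:546,260:500]=c; out[396:396+184,510:510+d.shape[1]]=d
cv2.imwrite("pics/z.png",out)
# track fit: bright pixels
hsv=cv2.cvtColor(im,cv2.COLOR_BGR2HSV)[215:275,180:300]
m=((hsv[...,1]<45)&(hsv[...,2]>95)).astype(np.uint8)
n,l,st,ce=cv2.connectedComponentsWithStats(m); 
for i in np.argsort(-st[1:,4])[:3]+1: print(st[i],ce[i]+[180,215])
pts=np.argwhere(m)[:,::-1]+[180,215]
r=cv2.minAreaRect(pts.astype(np.float32)); print(r)
print([ray("top",*p,.014).round(4) for p in cv2.boxPoints(r)])
```

```text
[   0    0  120   60 4873] [238.07900677 244.09357685]
[23 43  3  2  3] [204.         258.33333333]
[101  32   1   1   1] [281. 247.]
((239.5, 244.5), (59.0, 119.0), 90.0)
[array([0.6295, 0.2998, 0.014 ]), array([0.6336, 0.0641, 0.014 ]), array([0.5165, 0.0615, 0.014 ]), array([0.5124, 0.2939, 0.014 ])]
```

View pics/z.png

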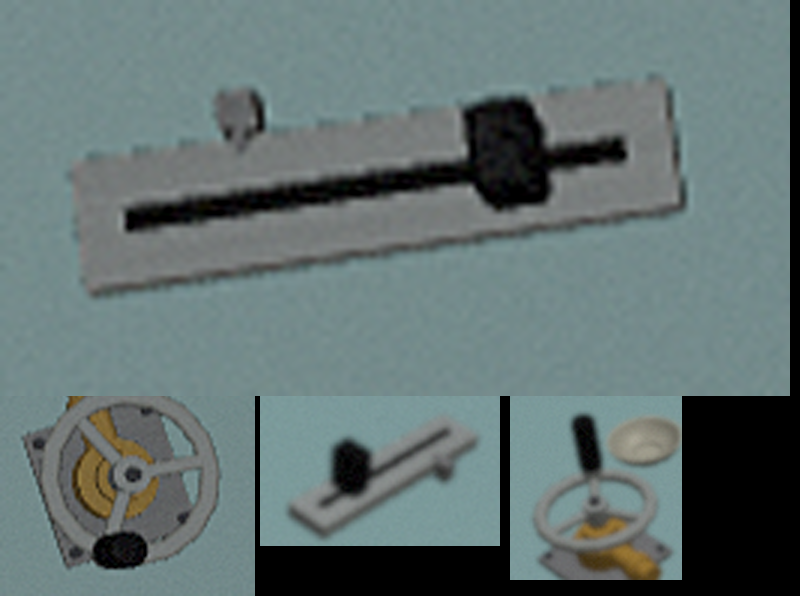

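The zoom shows the pointer tip at crop (240,150), the grip at crop x 464–548, y 97–208, and the hub at (132,474). The crank's top leans to the right of its base.

```bash
cat > m.py <<'E'
from h import *
A=lambda x,y:((x+.5)/6.6-.5+180,(y+.5)/6.6-.5+215)
B=lambda x,y:((x+.5)/3-.5+415,(y-396+40+.5)/3-.5+250)
D=lambda x,y:((x-510+.5)/2.3-.5+165,(y-396+.5)/2.3-.5+215)
C=lambda x,y:((x-260+.5)/3-.5+345,(y-396+.5)/3-.5+215)
E
python3 - <<'E'
from m import *
P=[ray("top",*A(*p),.014)[:2] for p in((72,162),(662,77),(683,208),(90,294))]
P=np.array(P);print(P.round(4),np.linalg.norm(P[1]-P[0]),np.linalg.norm(P[2]-P[1]))
c=P.mean(0); u=(P[0]+P[3]-P[1]-P[2]);u/=np.linalg.norm(u); n=np.array([u[1],-u[0]]); print("c",c,"u",u,"yaw",np.arctan2(-u[0],u[1]),"n",n)
tip=ray("top",*A(240,150),.017)[:2]; print("tip",tip,"along",(tip-c)@u,"across",(tip-c)@n)
print("tip scene",ray("scene",*C(437,468),.017))
from scipy.optimize import minimize_scalar
def box(s):
    g=c+u*s; L=[]
    for a in(-.01,.01):
        for b in(-.014,.014):
            for z in(.0145,.0545): L.append(proj("top",[*(g+u*a+n*b),z]))
    L=np.array(L); return L.min(0),L.max(0)
for s in np.arange(-.065,-.0,.005):
    lo,hi=box(s); print(round(s,3),((lo+.5-[180,215])*6.6-.5).round(),((hi+.5-[180,215])*6.6-.5).round())
print("hub",ray("top",*B(132,474),.07), "scene hub",ray("scene",*D(595,507),.07))
print("crank top",ray("top",*B(135,550),.128),"base",ray("top",*B(106,550),.072),"scene top",ray("scene",*D(583,421),.128),"base",ray("scene",*D(591,470),.072))
E
```

```text
[[0.5816 0.2767]
 [0.6103 0.1013]
 [0.5709 0.094 ]
 [0.5421 0.2695]] 0.17771708639421813 0.040114573823193354
c [0.57622339 0.18539254] u [-0.16192766  0.98680263] yaw 0.1626437787313715 n [0.98680263 0.16192766]
tip [0.58562588 0.22618018] along 0.038726824077784334 across 0.015883051198209375
tip scene [0.60113348 0.21988407 0.017     ]
-0.065 [540.  80.] [633. 204.]
-0.06 [523.  83.] [616. 207.]
-0.055 [506.  85.] [599. 209.]
-0.05 [489.  88.] [583. 212.]
-0.045 [472.  90.] [566. 214.]
-0.04 [455.  93.] [549. 216.]
-0.035 [437.  95.] [533. 219.]
-0.03 [420.  98.] [516. 221.]
-0.025 [403. 100.] [499. 224.]
-0.02 [386. 103.] [483. 226.]
-0.015 [369. 105.] [466. 228.]
-0.01 [351. 107.] [449. 231.]
-0.005 [334. 110.] [433. 233.]
hub [ 0.48871184 -0.23657839  0.07      ] scene hub [ 0.49437173 -0.23509731  0.07      ]
crank top [ 0.44052242 -0.22439129  0.128     ] base [ 0.44180774 -0.2195277   0.072     ] scene top [ 0.44338257 -0.21831389  0.128     ] base [ 0.4439453  -0.22007931  0.072     ]
```

step_arm(
  plan=[
    {"tx": 3, "ty": 2.6, "turn": -0.0093},
    {"tx": 3, "ty": 2.6, "turn": -0.0093},
    {"tx": 3, "ty": 2.6, "turn": -0.0093},
    {"tx": 3, "ty": 2.6, "turn": -0.0093},
    {"tx": 3, "ty": 2.6, "turn": -0.0093},
    {"tx": 3, "ty": 2.6, "turn": -0.0093},
    {"tx": 3, "ty": 2.6, "turn": -0.0093},
    {"tx": 3, "ty": 2.6, "turn": -0.0093},
    {"tx": 3, "ty": 2.6, "turn": -0.0093},
    {"tx": 3, "ty": 2.6, "turn": -0.0093},
  ],
)

```text
invalid input at $.plan[0]: expected keys tx, ty, tz, turn, gripper
```

step_arm(
  plan=[
    {"tx": 1, "ty": 3.8},
    {"tx": 1, "ty": 3.8},
    {"tx": 1, "ty": 3.8},
    {"tx": 1, "ty": 3.8},
    {"tx": 1, "ty": 3.8},
    {"tx": 1, "ty": 3.8},
    {"tx": 1, "ty": 3.8},
    {"tx": 1, "ty": 3.8},
    {"tx": 1, "ty": 3.8},
    {"tx": 1, "ty": 3.8},
  ],
)

```text
invalid input at $.plan[0]: expected keys tx, ty, tz, turn, gripper
```

step_arm(
  plan=[
    {"tx": 3, "ty": 2.6, "tz": 0, "turn": -0.0093, "gripper": 100},
    {"tx": 3, "ty": 2.6, "tz": 0, "turn": -0.0093, "gripper": 100},
    {"tx": 3, "ty": 2.6, "tz": 0, "turn": -0.0093, "gripper": 100},
    {"tx": 3, "ty": 2.6, "tz": 0, "turn": -0.0093, "gripper": 100},
    {"tx": 3, "ty": 2.6, "tz": 0, "turn": -0.0093, "gripper": 100},
    {"tx": 3, "ty": 2.6, "tz": 0, "turn": -0.0093, "gripper": 100},
    {"tx": 3, "ty": 2.6, "tz": 0, "turn": -0.0093, "gripper": 100},
    {"tx": 3, "ty": 2.6, "tz": 0, "turn": -0.0093, "gripper": 100},
    {"tx": 3, "ty": 2.6, "tz": 0, "turn": -0.0093, "gripper": 100},
    {"tx": 3, "ty": 2.6, "tz": 0, "turn": -0.0093, "gripper": 100},
  ],
)

```text
time: 1.93
eef_pos: [0.4645, -0.3677, 0.3042]
ee_rot: [0.0, 0.997, 0.08, 0.0]
contact_force: [0.9, 0.6, -0.4]
grip_width: 0.0854
grip_force: 0.0
```

step_arm(
  plan=[
    {"tx": 1, "ty": 3.8, "tz": 0, "turn": 0, "gripper": 100},
    {"tx": 1, "ty": 3.8, "tz": 0, "turn": 0, "gripper": 100},
    {"tx": 1, "ty": 3.8, "tz": 0, "turn": 0, "gripper": 100},
    {"tx": 1, "ty": 3.8, "tz": 0, "turn": 0, "gripper": 100},
    {"tx": 1, "ty": 3.8, "tz": 0, "turn": 0, "gripper": 100},
    {"tx": 1, "ty": 3.8, "tz": 0, "turn": 0, "gripper": 100},
    {"tx": 1, "ty": 3.8, "tz": 0, "turn": 0, "gripper": 100},
    {"tx": 1, "ty": 3.8, "tz": 0, "turn": 0, "gripper": 100},
    {"tx": 1, "ty": 3.8, "tz": 0, "turn": 0, "gripper": 100},
    {"tx": 1, "ty": 3.8, "tz": 0, "turn": 0, "gripper": 100},
  ],
)

```text
time: 2.77
eef_pos: [0.5635, 0.0127, 0.3042]
ee_rot: [0.0, 0.997, 0.08, 0.0]
contact_force: [0.0, 0.3, 0.3]
grip_width: 0.0855
grip_force: 0.0
```

step_arm(
  plan=[
    {"tx": 0.5, "ty": 3.3, "tz": 0, "turn": 0, "gripper": 100},
    {"tx": 0.5, "ty": 3.3, "tz": 0, "turn": 0, "gripper": 100},
    {"tx": 0.5, "ty": 3.3, "tz": 0, "turn": 0, "gripper": 100},
    {"tx": 0.45, "ty": 3.3, "tz": 0, "turn": 0, "gripper": 100},
    {"tx": 0, "ty": 0, "tz": -3.5, "turn": 0, "gripper": 100},
    {"tx": 0, "ty": 0, "tz": -3.5, "turn": 0, "gripper": 100},
    {"tx": 0, "ty": 0, "tz": -3.5, "turn": 0, "gripper": 100},
    {"tx": 0, "ty": 0, "tz": -3.5, "turn": 0, "gripper": 100},
    {"tx": 0, "ty": 0, "tz": -3.5, "turn": 0, "gripper": 100},
    {"tx": 0, "ty": 0, "tz": -3, "turn": 0, "gripper": 100},
  ],
)

```text
time: 3.6
eef_pos: [0.5823, 0.1428, 0.0968]
ee_rot: [0.0, 0.997, 0.08, -0.0]
contact_force: [0.2, 0.7, -0.4]
grip_width: 0.0852
grip_force: 0.0
```

step_arm(
  plan=[
    {"tx": 0, "ty": 0, "tz": -0.4, "turn": 0, "gripper": 15},
    {"tx": 0, "ty": 0, "tz": 0, "turn": 0, "gripper": 15},
    {"tx": 0, "ty": 0, "tz": 0, "turn": 0, "gripper": 15},
    {"tx": 0, "ty": 0, "tz": 0, "turn": 0, "gripper": 15},
    {"tx": 0, "ty": 0, "tz": 0, "turn": 0, "gripper": 15},
    {"tx": 0, "ty": 0, "tz": 0, "turn": 0, "gripper": 15},
    {"tx": 0, "ty": 0, "tz": 0, "turn": 0, "gripper": 15},
    {"tx": 0, "ty": 0, "tz": 0, "turn": 0, "gripper": 15},
  ],
)

```text
time: 4.27
eef_pos: [0.584, 0.1436, 0.0974]
ee_rot: [-0.001, 0.997, 0.08, 0.002]
contact_force: [-1.0, 1.0, 6.9]
grip_width: 0.0192
grip_force: 59.0
```

step_arm(
  plan=[
    {"tx": -0.16, "ty": 1, "tz": 0, "turn": 0, "gripper": 15},
    {"tx": -0.16, "ty": 1, "tz": 0, "turn": 0, "gripper": 15},
    {"tx": -0.16, "ty": 1, "tz": 0, "turn": 0, "gripper": 15},
    {"tx": -0.16, "ty": 1, "tz": 0, "turn": 0, "gripper": 15},
    {"tx": -0.16, "ty": 1, "tz": 0, "turn": 0, "gripper": 15},
    {"tx": -0.16, "ty": 1, "tz": 0, "turn": 0, "gripper": 15},
    {"tx": -0.16, "ty": 1, "tz": 0, "turn": 0, "gripper": 15},
    {"tx": -0.16, "ty": 1, "tz": 0, "turn": 0, "gripper": 15},
    {"tx": 0, "ty": 0, "tz": 0, "turn": 0, "gripper": 15},
    {"tx": 0, "ty": 0, "tz": 0, "turn": 0, "gripper": 15},
  ],
)

```text
time: 5.1
eef_pos: [0.5708, 0.225, 0.0974]
ee_rot: [-0.001, 0.997, 0.081, 0.002]
contact_force: [-0.9, 1.7, 5.9]
grip_width: 0.0191
grip_force: 59.2
```

step_arm(
  plan=[
    {"tx": 0, "ty": 0, "tz": 0, "turn": 0, "gripper": 100},
    {"tx": 0, "ty": 0, "tz": 0, "turn": 0, "gripper": 100},
    {"tx": 0, "ty": 0, "tz": 0, "turn": 0, "gripper": 100},
    {"tx": 0, "ty": 0, "tz": 0, "turn": 0, "gripper": 100},
    {"tx": 0, "ty": 0, "tz": 0, "turn": 0, "gripper": 100},
    {"tx": 0, "ty": 0, "tz": 3, "turn": 0, "gripper": 100},
    {"tx": 0, "ty": 0, "tz": 4, "turn": 0, "gripper": 100},
    {"tx": 0, "ty": 0, "tz": 4, "turn": 0, "gripper": 100},
    {"tx": 0, "ty": 0, "tz": 4, "turn": 0, "gripper": 100},
    {"tx": 0, "ty": 0, "tz": 4, "turn": 0, "gripper": 100},
  ],
)

```text
time: 5.93
eef_pos: [0.5696, 0.2225, 0.2866]
ee_rot: [0.0, 0.997, 0.08, -0.0]
contact_force: [1.8, 0.8, -0.5]
grip_width: 0.0855
grip_force: 0.0
```

step_arm(
  plan=[
    {"tx": -1, "ty": -4, "tz": 0, "turn": 0, "gripper": 100},
    {"tx": -1, "ty": -4, "tz": 0, "turn": 0, "gripper": 100},
    {"tx": -1, "ty": -4, "tz": 0, "turn": 0, "gripper": 100},
    {"tx": -1, "ty": -4, "tz": 0, "turn": 0, "gripper": 100},
    {"tx": -1, "ty": -4, "tz": 0, "turn": 0, "gripper": 100},
    {"tx": -1, "ty": -4, "tz": 0, "turn": 0, "gripper": 100},
    {"tx": -1, "ty": -4, "tz": 0, "turn": 0, "gripper": 100},
    {"tx": -1, "ty": -4, "tz": 0, "turn": 0, "gripper": 100},
  ],
)

```text
time: 6.6
eef_pos: [0.4889, -0.099, 0.285]
ee_rot: [0.0, 0.997, 0.08, 0.0]
contact_force: [0.1, 0.3, -0.4]
grip_width: 0.0853
grip_force: 0.0
```

Run:
```python
from h import *
im=ctrl.read_camera("top")[:,:,::-1]; s=ctrl.read_camera("scene")[:,:,::-1]
a=cv2.resize(im[215:275,180:300],None,fx=6.6,fy=6.6,interpolation=cv2.INTER_CUBIC)[:,:790]
c=cv2.resize(s[215:265,345:425],None,fx=4,fy=4,interpolation=cv2.INTER_CUBIC)
b=cv2.resize(im,None,fx=.41,fy=.41)
out=np.zeros((596,800,3),np.uint8); out[:a.shape[0],:790]=a; out[396:596,:320]=c; out[396:593,330:330+b.shape[1]]=b
cv2.imwrite("pics/z2.png",out)
```

```text
(no output)
```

View pics/z2.png

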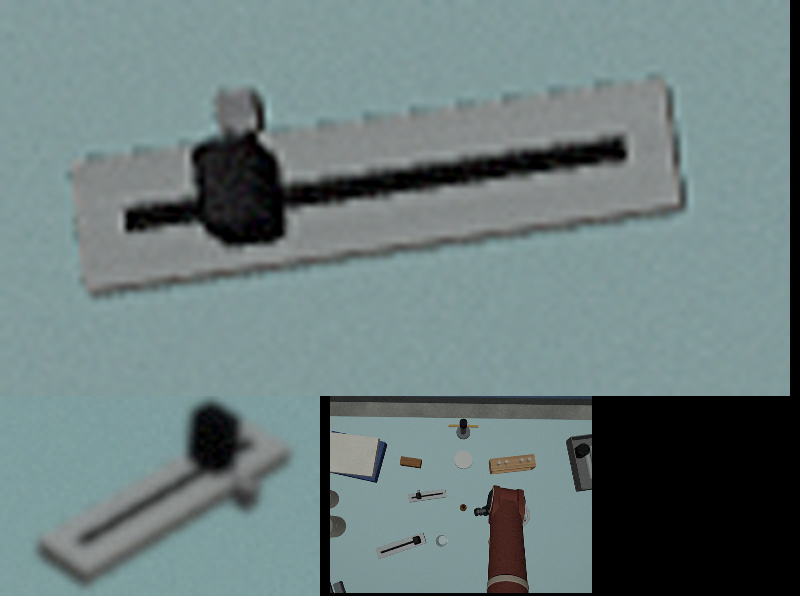

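The grip now sits beside the pointer: its blob is at crop x 193–286, with the pointer tip at x≈240. I'll fit the box silhouette for an exact value.

Run:
```python
from m import *
c=np.array([.57622,.18539]);u=np.array([-.16193,.9868]);n=np.array([.9868,.16193])
ims={"top1":ctrl.read_camera("top")[:,:,::-1],"scene1":ctrl.read_camera("scene")[:,:,::-1],"top0":cv2.imread("pics/top0.png"),"scene0":cv2.imread("pics/scene0.png")}
for k,im in ims.items():
    cam=k[:-1]; S0=.039 if k[-1]=="1" else -.0425
    m=(cv2.resize(im,None,fx=4,fy=4,interpolation=cv2.INTER_CUBIC).max(2)<75)
    p0=proj(cam,[*(c+u*S0),.035]); best=[]
    x0,y0=(p0*4).astype(int)-80
    for s in np.arange(S0-.012,S0+.012,.0005):
        for t in np.arange(-.006,.0061,.001):
            g=c+u*s+n*t
            L=np.array([proj(cam,[*(g+u*a+n*b),z]) for a in(-.01,.01) for b in(-.014,.014) for z in(.0145,.0545)])
            M=np.zeros(m.shape,np.uint8); cv2.fillConvexPoly(M,cv2.convexHull(((L+.5)*4-.5).round().astype(np.int32)),1)
            sub=np.s_[y0:y0+160,x0:x0+160]; a_,b_=m[sub],M[sub]>0
            best.append(((a_&b_).sum()/(a_|b_).sum(),s,t))
    best.sort(reverse=True); print(k,np.round(best[:3],4).tolist())
```

```text
Traceback (most recent call last):
  File "h.py", line 10, in proj
    K,R,t=cal(n); q=K@(R@np.array(p,float)+t); return q[:2]/q[2]
          ~~~^^^
  File "h.py", line 4, in cal
    c=ctrl.get_calibration(n); K=np.array(c["intrinsics"],float); R=cv2.Rodrigues(np.array(c["rvec"],float))[0]; t=np.array(c["tvec"],float).ravel()
ValueError: time passes only in moves, steps and waits
```

```bash
sed -i 's/^def cal/import functools\n@functools.lru_cache\ndef cal/' h.py
python3 - <<'E'
from m import *
c=np.array([.57622,.18539]);u=np.array([-.16193,.9868]);n=np.array([.9868,.16193])
ims={"top1":ctrl.read_camera("top")[:,:,::-1],"scene1":ctrl.read_camera("scene")[:,:,::-1],"top0":cv2.imread("pics/top0.png"),"scene0":cv2.imread("pics/scene0.png")}
for k,im in ims.items():
    cam=k[:-1]; S0=.039 if k[-1]=="1" else -.0425
    m=(cv2.resize(im,None,fx=4,fy=4,interpolation=cv2.INTER_CUBIC).max(2)<75)
    p0=proj(cam,[*(c+u*S0),.035]); best=[]
    x0,y0=(p0*4).astype(int)-80
    for s in np.arange(S0-.012,S0+.012,.0005):
        for t in np.arange(-.006,.0061,.001):
            g=c+u*s+n*t
            L=np.array([proj(cam,[*(g+u*a+n*b),z]) for a in(-.01,.01) for b in(-.014,.014) for z in(.0145,.0545)])
            M=np.zeros(m.shape,np.uint8); cv2.fillConvexPoly(M,cv2.convexHull(((L+.5)*4-.5).round().astype(np.int32)),1)
            sub=np.s_[y0:y0+160,x0:x0+160]; a_,b_=m[sub],M[sub]>0
            best.append(((a_&b_).sum()/(a_|b_).sum(),s,t))
    best.sort(reverse=True); print(k,np.round(best[:3],4).tolist())
# predicted pointer tip / clip corners in the top and scene crops for s=.0387
for s in(.035,.0387,.042):
    g=c+u*s
    f=lambda p:((p+.5-[180,215])*6.6-.5).round()
    h=lambda p:((p+.5-[345,215])*4-.5+[0,396]).round()
    print(s,[f(proj("top",[*(g+n*a),.017])) .tolist() for a in(.015,.02,.032)],[h(proj("scene",[*(g+n*a+u*b),.017])).tolist() for a,b in((.02,-.006),(.032,-.006),(.032,.006))])
E
```

```text
top1 [[0.6291, 0.037, 0.002], [0.6282, 0.0365, 0.002], [0.6274, 0.037, 0.001]]
scene1 [[0.6171, 0.0395, 0.005], [0.6161, 0.038, 0.004], [0.6155, 0.036, 0.005]]
top0 [[0.5946, -0.041, 0.001], [0.594, -0.041, 0.0], [0.5933, -0.041, -0.001]]
scene0 [[0.6611, -0.038, 0.004], [0.6609, -0.039, 0.005], [0.6591, -0.04, 0.005]]
0.035 [[253.0, 151.0], [251.0, 135.0], [246.0, 95.0]] [[222.0, 485.0], [237.0, 494.0], [251.0, 486.0]]
0.0387 [[240.0, 153.0], [238.0, 136.0], [234.0, 97.0]] [[226.0, 482.0], [242.0, 492.0], [255.0, 484.0]]
0.042 [[229.0, 154.0], [227.0, 138.0], [223.0, 99.0]] [[230.0, 480.0], [245.0, 490.0], [259.0, 481.0]]
```

Vision puts the grip at s≈0.037 and the tip at 0.0387, so it is level within about 2 mm. Next is the crank.

step_arm(
  plan=[
    {"tx": -1.2, "ty": -3, "tz": 0, "turn": 0, "gripper": 100},
    {"tx": -1.2, "ty": -3, "tz": 0, "turn": 0, "gripper": 100},
    {"tx": -1.2, "ty": -3, "tz": 0, "turn": 0, "gripper": 100},
    {"tx": -1.1, "ty": -3.2, "tz": 0, "turn": 0, "gripper": 100},
    {"tx": 0, "ty": 0, "tz": -3, "turn": 0, "gripper": 100},
    {"tx": 0, "ty": 0, "tz": -3, "turn": 0, "gripper": 100},
    {"tx": 0, "ty": 0, "tz": -3, "turn": 0, "gripper": 100},
    {"tx": 0, "ty": 0, "tz": -2, "turn": 0, "gripper": 100},
    {"tx": 0, "ty": 0, "tz": -1.9, "turn": 0, "gripper": 100},
    {"tx": 0, "ty": 0, "tz": 0, "turn": 0, "gripper": 100},
  ],
)

```text
time: 7.73
eef_pos: [0.4423, -0.2162, 0.1526]
ee_rot: [-0.002, 0.997, 0.082, -0.003]
contact_force: [0.2, 1.1, -0.7]
grip_width: 0.0854
grip_force: 0.0
```

step_arm(
  plan=[
    {"tx": 0, "ty": 0, "tz": 0, "turn": 0, "gripper": 15},
    {"tx": 0, "ty": 0, "tz": 0, "turn": 0, "gripper": 15},
    {"tx": 0, "ty": 0, "tz": 0, "turn": 0, "gripper": 15},
    {"tx": 0, "ty": 0, "tz": 0, "turn": 0, "gripper": 15},
    {"tx": 0, "ty": 0, "tz": 0, "turn": 0, "gripper": 15},
    {"tx": 0, "ty": 0, "tz": 0, "turn": 0, "gripper": 15},
    {"tx": 0, "ty": 0, "tz": 0, "turn": 0, "gripper": 15},
  ],
)

```text
time: 8.32
eef_pos: [0.4432, -0.219, 0.157]
ee_rot: [0.0, 0.997, 0.08, 0.001]
contact_force: [-0.9, 1.9, 6.3]
grip_width: 0.0205
grip_force: 58.4
```

```bash
cat > arc.py <<'E'
import sys,numpy as np
p0,d,k=map(float,sys.argv[1:4]); R=5.0
a=p0+d*np.arange(int(k)+1); X=np.round(R*np.c_[np.cos(a),np.sin(a)],2)
for (x,y),t in zip(np.diff(X,axis=0).round(2),a[1:]): print(f'{{"tx": {x}, "ty": {y}, "tz": 0, "turn": 0, "gripper": 15}},  # {t:.2f}')
E
python3 arc.py 2.836 -0.25 10
```

```text
{"tx": 0.52, "ty": 1.14, "tz": 0, "turn": 0, "gripper": 15},  # 2.59
{"tx": 0.79, "ty": 0.97, "tz": 0, "turn": 0, "gripper": 15},  # 2.34
{"tx": 1.0, "ty": 0.74, "tz": 0, "turn": 0, "gripper": 15},  # 2.09
{"tx": 1.15, "ty": 0.48, "tz": 0, "turn": 0, "gripper": 15},  # 1.84
{"tx": 1.23, "ty": 0.17, "tz": 0, "turn": 0, "gripper": 15},  # 1.59
{"tx": 1.24, "ty": -0.14, "tz": 0, "turn": 0, "gripper": 15},  # 1.34
{"tx": 1.17, "ty": -0.44, "tz": 0, "turn": 0, "gripper": 15},  # 1.09
{"tx": 1.02, "ty": -0.71, "tz": 0, "turn": 0, "gripper": 15},  # 0.84
{"tx": 0.82, "ty": -0.94, "tz": 0, "turn": 0, "gripper": 15},  # 0.59
{"tx": 0.55, "ty": -1.12, "tz": 0, "turn": 0, "gripper": 15},  # 0.34
```

step_arm(
  plan=[
    {"tx": 0.52, "ty": 1.14, "tz": 0, "turn": 0, "gripper": 15},
    {"tx": 0.79, "ty": 0.97, "tz": 0, "turn": 0, "gripper": 15},
    {"tx": 1.0, "ty": 0.74, "tz": 0, "turn": 0, "gripper": 15},
    {"tx": 1.15, "ty": 0.48, "tz": 0, "turn": 0, "gripper": 15},
    {"tx": 1.23, "ty": 0.17, "tz": 0, "turn": 0, "gripper": 15},
    {"tx": 1.24, "ty": -0.14, "tz": 0, "turn": 0, "gripper": 15},
    {"tx": 1.17, "ty": -0.44, "tz": 0, "turn": 0, "gripper": 15},
    {"tx": 1.02, "ty": -0.71, "tz": 0, "turn": 0, "gripper": 15},
    {"tx": 0, "ty": 0, "tz": 0, "turn": 0, "gripper": 15},
  ],
)

```text
time: 9.07
eef_pos: [0.526, -0.1976, 0.157]
ee_rot: [0.0, 0.997, 0.08, 0.002]
contact_force: [0.9, 0.4, 5.0]
grip_width: 0.0205
grip_force: 59.2
```

```bash
python3 arc.py 0.836 -0.15 19
```

```text
{"tx": 0.52, "ty": -0.54, "tz": 0, "turn": 0, "gripper": 15},  # 0.69
{"tx": 0.43, "ty": -0.62, "tz": 0, "turn": 0, "gripper": 15},  # 0.54
{"tx": 0.33, "ty": -0.67, "tz": 0, "turn": 0, "gripper": 15},  # 0.39
{"tx": 0.23, "ty": -0.71, "tz": 0, "turn": 0, "gripper": 15},  # 0.24
{"tx": 0.12, "ty": -0.74, "tz": 0, "turn": 0, "gripper": 15},  # 0.09
{"tx": 0.01, "ty": -0.75, "tz": 0, "turn": 0, "gripper": 15},  # -0.06
{"tx": -0.1, "ty": -0.74, "tz": 0, "turn": 0, "gripper": 15},  # -0.21
{"tx": -0.22, "ty": -0.72, "tz": 0, "turn": 0, "gripper": 15},  # -0.36
{"tx": -0.32, "ty": -0.68, "tz": 0, "turn": 0, "gripper": 15},  # -0.51
{"tx": -0.41, "ty": -0.62, "tz": 0, "turn": 0, "gripper": 15},  # -0.66
{"tx": -0.51, "ty": -0.56, "tz": 0, "turn": 0, "gripper": 15},  # -0.81
{"tx": -0.58, "ty": -0.47, "tz": 0, "turn": 0, "gripper": 15},  # -0.96
{"tx": -0.64, "ty": -0.38, "tz": 0, "turn": 0, "gripper": 15},  # -1.11
{"tx": -0.7, "ty": -0.28, "tz": 0, "turn": 0, "gripper": 15},  # -1.26
{"tx": -0.73, "ty": -0.17, "tz": 0, "turn": 0, "gripper": 15},  # -1.41
{"tx": -0.75, "ty": -0.06, "tz": 0, "turn": 0, "gripper": 15},  # -1.56
{"tx": -0.74, "ty": 0.05, "tz": 0, "turn": 0, "gripper": 15},  # -1.71
{"tx": -0.74, "ty": 0.16, "tz": 0, "turn": 0, "gripper": 15},  # -1.86
{"tx": -0.69, "ty": 0.27, "tz": 0, "turn": 0, "gripper": 15},  # -2.01
```

step_arm(
  plan=[
    {"tx": 0.52, "ty": -0.54, "tz": 0, "turn": 0, "gripper": 15},
    {"tx": 0.43, "ty": -0.6, "tz": 0, "turn": 0, "gripper": 15},
    {"tx": 0.34, "ty": -0.66, "tz": 0, "turn": 0, "gripper": 15},
  ],
)

```text
time: 9.32
eef_pos: [0.5369, -0.2131, 0.157]
ee_rot: [-0.002, 0.997, 0.081, -0.0]
contact_force: [-2.8, 4.4, 8.6]
grip_width: 0.0205
grip_force: 59.7
```

step_arm(
  plan=[
    {"tx": 0.23, "ty": -0.71, "tz": 0, "turn": 0, "gripper": 15},
    {"tx": 0.12, "ty": -0.74, "tz": 0, "turn": 0, "gripper": 15},
    {"tx": 0.01, "ty": -0.75, "tz": 0, "turn": 0, "gripper": 15},
  ],
)

```text
time: 9.57
eef_pos: [0.5394, -0.2199, 0.1567]
ee_rot: [-0.015, 0.996, 0.085, -0.004]
contact_force: [-9.2, 37.3, 24.5]
grip_width: 0.0208
grip_force: 63.2
```

step_arm(
  plan=[
    {"tx": -0.1, "ty": -0.74, "tz": 0, "turn": 0, "gripper": 15},
    {"tx": -0.22, "ty": -0.72, "tz": 0, "turn": 0, "gripper": 15},
    {"tx": -0.32, "ty": -0.68, "tz": 0, "turn": 0, "gripper": 15},
  ],
)

```text
time: 9.82
eef_pos: [0.5389, -0.2219, 0.1568]
ee_rot: [-0.028, 0.995, 0.092, -0.0]
contact_force: [2.4, 63.6, 21.6]
grip_width: 0.0205
grip_force: 67.2
```

step_arm(
  plan=[
    {"tx": 0.32, "ty": 0.68, "tz": 0, "turn": 0, "gripper": 15},
    {"tx": 0.22, "ty": 0.72, "tz": 0, "turn": 0, "gripper": 15},
    {"tx": 0.1, "ty": 0.74, "tz": 0, "turn": 0, "gripper": 15},
    {"tx": -0.01, "ty": 0.75, "tz": 0, "turn": 0, "gripper": 15},
    {"tx": -0.12, "ty": 0.74, "tz": 0, "turn": 0, "gripper": 15},
    {"tx": 0, "ty": 0, "tz": 0, "turn": 0, "gripper": 15},
  ],
)

```text
time: 10.32
eef_pos: [0.5388, -0.2179, 0.157]
ee_rot: [-0.002, 0.997, 0.082, -0.001]
contact_force: [-3.1, 6.7, 8.4]
grip_width: 0.0206
grip_force: 60.4
```

```bash
python3 arc.py 0.24 0.314159 10
```

```text
{"tx": -0.61, "ty": 1.44, "tz": 0, "turn": 0, "gripper": 15},  # 0.55
{"tx": -1.02, "ty": 1.19, "tz": 0, "turn": 0, "gripper": 15},  # 0.87
{"tx": -1.34, "ty": 0.81, "tz": 0, "turn": 0, "gripper": 15},  # 1.18
{"tx": -1.52, "ty": 0.36, "tz": 0, "turn": 0, "gripper": 15},  # 1.50
{"tx": -1.56, "ty": -0.13, "tz": 0, "turn": 0, "gripper": 15},  # 1.81
{"tx": -1.44, "ty": -0.61, "tz": 0, "turn": 0, "gripper": 15},  # 2.12
{"tx": -1.19, "ty": -1.02, "tz": 0, "turn": 0, "gripper": 15},  # 2.44
{"tx": -0.81, "ty": -1.34, "tz": 0, "turn": 0, "gripper": 15},  # 2.75
{"tx": -0.36, "ty": -1.52, "tz": 0, "turn": 0, "gripper": 15},  # 3.07
{"tx": 0.13, "ty": -1.56, "tz": 0, "turn": 0, "gripper": 15},  # 3.38
```

step_arm(
  plan=[
    {"tx": -0.5, "ty": 1.6, "tz": 0, "turn": 0, "gripper": 15},
    {"tx": -1.02, "ty": 1.19, "tz": 0, "turn": 0, "gripper": 15},
    {"tx": -1.34, "ty": 0.81, "tz": 0, "turn": 0, "gripper": 15},
    {"tx": -1.52, "ty": 0.36, "tz": 0, "turn": 0, "gripper": 15},
    {"tx": -1.56, "ty": -0.13, "tz": 0, "turn": 0, "gripper": 15},
    {"tx": -1.44, "ty": -0.61, "tz": 0, "turn": 0, "gripper": 15},
    {"tx": -1.19, "ty": -1.02, "tz": 0, "turn": 0, "gripper": 15},
    {"tx": -0.81, "ty": -1.34, "tz": 0, "turn": 0, "gripper": 15},
    {"tx": -0.36, "ty": -1.52, "tz": 0, "turn": 0, "gripper": 15},
    {"tx": 0.13, "ty": -1.56, "tz": 0, "turn": 0, "gripper": 15},
  ],
)

```text
time: 11.15
eef_pos: [0.442, -0.2423, 0.1569]
ee_rot: [-0.002, 0.997, 0.081, -0.001]
contact_force: [-2.0, 6.2, 7.8]
grip_width: 0.0203
grip_force: 60.8
```

step_arm(
  plan=[
    {"tx": 0.61, "ty": -1.44, "tz": 0, "turn": 0, "gripper": 15},
    {"tx": 1.02, "ty": -1.19, "tz": 0, "turn": 0, "gripper": 15},
    {"tx": 1.34, "ty": -0.81, "tz": 0, "turn": 0, "gripper": 15},
    {"tx": 1.52, "ty": -0.36, "tz": 0, "turn": 0, "gripper": 15},
    {"tx": 1.56, "ty": 0.13, "tz": 0, "turn": 0, "gripper": 15},
    {"tx": 1.44, "ty": 0.61, "tz": 0, "turn": 0, "gripper": 15},
    {"tx": 1.19, "ty": 1.02, "tz": 0, "turn": 0, "gripper": 15},
    {"tx": 0.81, "ty": 1.34, "tz": 0, "turn": 0, "gripper": 15},
    {"tx": 0.36, "ty": 1.52, "tz": 0, "turn": 0, "gripper": 15},
    {"tx": -0.13, "ty": 1.56, "tz": 0, "turn": 0, "gripper": 15},
  ],
)

```text
time: 11.98
eef_pos: [0.5404, -0.224, 0.157]
ee_rot: [0.003, 0.997, 0.079, 0.001]
contact_force: [-2.2, -5.4, 5.1]
grip_width: 0.0207
grip_force: 60.4
```

step_arm(
  plan=[
    {"tx": -0.61, "ty": 1.44, "tz": 0, "turn": 0, "gripper": 15},
    {"tx": -1.02, "ty": 1.19, "tz": 0, "turn": 0, "gripper": 15},
    {"tx": -1.34, "ty": 0.81, "tz": 0, "turn": 0, "gripper": 15},
    {"tx": -1.52, "ty": 0.36, "tz": 0, "turn": 0, "gripper": 15},
    {"tx": -1.56, "ty": -0.13, "tz": 0, "turn": 0, "gripper": 15},
    {"tx": -1.44, "ty": -0.61, "tz": 0, "turn": 0, "gripper": 15},
    {"tx": -1.19, "ty": -1.02, "tz": 0, "turn": 0, "gripper": 15},
    {"tx": -0.81, "ty": -1.34, "tz": 0, "turn": 0, "gripper": 15},
    {"tx": -0.36, "ty": -1.52, "tz": 0, "turn": 0, "gripper": 15},
    {"tx": 0.13, "ty": -1.56, "tz": 0, "turn": 0, "gripper": 15},
  ],
)

```text
time: 12.82
eef_pos: [0.442, -0.2422, 0.1569]
ee_rot: [-0.002, 0.997, 0.081, -0.001]
contact_force: [-0.5, 5.6, 8.9]
grip_width: 0.0207
grip_force: 60.9
```

step_arm(
  plan=[
    {"tx": 0.61, "ty": -1.44, "tz": 0, "turn": 0, "gripper": 15},
    {"tx": 1.02, "ty": -1.19, "tz": 0, "turn": 0, "gripper": 15},
    {"tx": 1.34, "ty": -0.81, "tz": 0, "turn": 0, "gripper": 15},
    {"tx": 1.52, "ty": -0.36, "tz": 0, "turn": 0, "gripper": 15},
    {"tx": 1.56, "ty": 0.13, "tz": 0, "turn": 0, "gripper": 15},
    {"tx": 1.44, "ty": 0.61, "tz": 0, "turn": 0, "gripper": 15},
    {"tx": 1.19, "ty": 1.02, "tz": 0, "turn": 0, "gripper": 15},
    {"tx": 0.81, "ty": 1.34, "tz": 0, "turn": 0, "gripper": 15},
    {"tx": 0.36, "ty": 1.52, "tz": 0, "turn": 0, "gripper": 15},
    {"tx": -0.13, "ty": 1.56, "tz": 0, "turn": 0, "gripper": 15},
  ],
)

```text
time: 13.65
eef_pos: [0.5404, -0.224, 0.157]
ee_rot: [0.003, 0.997, 0.079, 0.001]
contact_force: [-2.7, -6.1, 6.0]
grip_width: 0.0203
grip_force: 60.4
```

step_arm(
  plan=[
    {"tx": -0.15, "ty": 0.4, "tz": 0, "turn": 0, "gripper": 15},
    {"tx": 0, "ty": 0, "tz": 0, "turn": 0, "gripper": 15},
    {"tx": 0, "ty": 0, "tz": 0, "turn": 0, "gripper": 15},
    {"tx": 0, "ty": 0, "tz": 0, "turn": 0, "gripper": 15},
  ],
)

```text
time: 13.98
eef_pos: [0.5384, -0.2166, 0.157]
ee_rot: [-0.0, 0.997, 0.08, -0.0]
contact_force: [-2.7, 0.7, 7.2]
grip_width: 0.0204
grip_force: 60.5
```

The crank is back at the shut position (within about 1.5 mm) after two turns. One last look before handing in.

Run:
```python
from h import *
im=ctrl.read_camera("top")[:,:,::-1]; s=ctrl.read_camera("scene")[:,:,::-1]
a=cv2.resize(im[215:275,180:300],None,fx=3.3,fy=3.3,interpolation=cv2.INTER_CUBIC)
out=np.zeros((540,800,3),np.uint8); out[:198,:396]=a; out[200:500,:400]=cv2.resize(im,(400,300)); out[200:500,400:]=cv2.resize(s,(400,300))
cv2.imwrite("pics/end.png",out); o=ctrl.get_obs(); print(o["qvel"].round(3),o["eef_pos"],o["grip_force"])
```

```text
[ 0.002  0.    -0.002 -0.    -0.001  0.    -0.   ] [ 0.53838805 -0.21663884  0.15699945] 60.52867146616336
```

View pics/end.png

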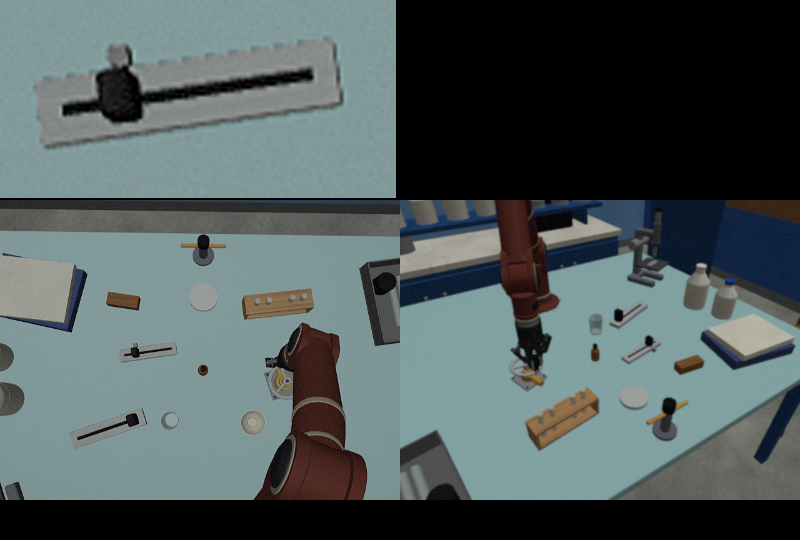

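The slider grip is still beside its pointer (crop ≈(120,95), pointer at (120,55)). The gripper holds the crank, and the other things look undisturbed.

```bash
python3 -c "
from station import ctrl
print(ctrl.finish_job())"
```

```text
the job is handed in; nothing more can be done
None
```

The job is handed in (no verdict was returned): the slider grip is about 2 mm from level with the pointer, the valve was shut to its stop and backed off two turns to within about 0.03 rad, and the gripper still holds the crank.

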